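Discard the spent syringe and lock the sharps box

ROBOT

A 6-joint arm with a two-finger parallel gripper is mounted at the origin on a cart in front of the work surface, level with it; the furniture and walls round the work are solid. World frame = base frame: x ahead of the robot, y to its left, z up, the work surface at z = 0. Lengths are in mm, angles in rad, forces in N, time in s.
With the tool pointing down it reaches from about 350 to 775 mm from the base axis. Payload 7.3 kg.
Tool frame: the origin (TCP) lies midway between the tips of the shut fingers; the grasp point (between the pads) lies 19 mm behind it; z points along the fingers, y is the line along which they close (so a half turn about z gives the same grasp; the last joint's range is limited). The gripper opens to 92 mm and grips with 3 to 60 N. Pads are 19 mm wide; open, the fingers measure 130 mm over their backs; the gripper's body (75 mm by 190 mm) begins 47 mm behind the grasp point.
Start: joints at [1.108, 0.342, 1.524, -0, 1.275, -0.146], TCP at [163.539, 498.902, 188.441] pointing down, gripper open.
Joint ranges: [-2.53, 2.53], [-0.77, 2.02], [0.04, 2.7], [-1, 4.14], [0.28, 2.66], [-3.11, 3.11]. Speed limits (rad/s): [2.57, 2.57, 3.14, 3.14, 3.14, 3.14].

INTERFACE

Orientations are given as [roll, pitch, yaw] about the fixed x, y, z axes, in that order (R = Rz(yaw) Ry(pitch) Rx(roll)).
In Python, from plant import bot gives the robot as it stands.
- The arm moves only by the tool servo_tool, never from a script. Its argument "deltas" is a list of rows, each a list of 2 entries, a list of its own where there are three numbers: the shift along the tool's x, y, z in m, then the turn, a rotation vector about the tool's x, y, z in degrees. A call has 1 to 20 rows; each row shifts and turns the commanded pose from where the row before left it, along the tool's axes as they then stand; what a row does not reach is not made up. A row lasts 1/8 s, in which the tool goes at most 62.5 mm and 10.7 degrees, less where a joint would pass 70% of its speed; a pose out of reach is approached as far as the arm can. A call with a gripper value outside its range is refused whole. "fingers" is the opening, from 0 (shut) to 1 (fully open), set as the call begins (left out, the last holds). The fingers move at their own pace and stop on an object; the grip force is fixed at half the most. Time passes only in rows, so rows that do not move let the fingers close. It gives the time, the measured TCP pose, the force, the opening and the grip force at its end, in the units of the state.
- bot.get_obs(): the state, without advancing time (a new reading comes with each control period).
- bot.capture(name): name is "side" or "top" or "wrist"; returns the picture (384x512x3 uint8, red, green, blue); there is no depth.
- bot.camera_model(name): a dict with "mtx" (3x3 intrinsics, pixels), "xyz" and "rotation" of the camera in the world. Camera axes: x right, y down, z forward; pixel columns grow to the right and rows downward; lengths in mm; the calibration is good to about 2 mm. The wrist camera is an equidistant fisheye: a pixel r from the principal point sees the ray r / f radians off the axis. A picture is of the moment at which its call begins: read the wrist's pose just before it. camera_model takes no time and is no camera call; for the wrist camera it gives the pose at the moment of the call.
- bot.close_job(): hands the job in; it is judged then, once.
The state is a dict: "time": time; "joint_positions": joint angles; "dq": joint speeds; "tau": joint torques, N m; "tool_pos": TCP position; "tcp_rot": TCP orientation; "contact_force": force on the tool from outside, world axes, zero at the start; "moment": the same for the moment, N m; "grip_width": finger opening in mm; "finger_force": force on a finger pad.
Only numpy, scipy, OpenCV 4.12 (cv2) and the standard library are available. Lean on these libraries where they do the work, as an engineer would, in place of code of your own. Each camera call takes 0.05 s, during which the arm holds its last target. There are 200 camera calls.

TASK

Drop the spent syringe, the one whose plunger is pushed fully in, through the mouth of the open sharps box, then slide the box's lid fully shut. Lock it by taking the retaining pin out of its parking hole on the side of the box and putting it down through the holes of the lid's tongue and the ledge under it until its collar rests on the tongue. Leave the loaded syringe and the single petri dish where they lie.

Things in the scene. Friction and masses are not known exactly. Their poses are not given: they have to be found in the camera images.
- sharps_box: white box fixed to the table, 260 (x) x 130 (y) x 80 (z) mm, walls 4 mm; origin: centre of its underside; -x end faces the robot. The front half (x -126 to -22, y -56 to +56 mm) is the open mouth, the rear half a fixed deck. Lid rails on the long sides reach z = 92 mm. Grey ledges 12 mm thick, 44 mm wide, each with a vertical hole, stick out at rim height: front end (lock), +y side (parking).
- mouth (a point): centre of the box's mouth at rim height, 80 mm above the table; axes as the box's. With the lid open, the part clear of lid and tongue runs from 52 mm in front of it (box -x) back to the tongue tip, (joint lid_panel - 88 mm) behind it (box +x): joint value minus 36 mm in all.
- lid_panel (a joint): sliding lid, grey plate 114 x 116 x 5 mm on top of the box: 0 = fully shut, larger = slid back along box +x over the deck (m, up to 0.140). 1.5 to 4 N moves it; it stays where left. Its front edge carries a tongue 30 mm long, 40 mm wide, 5 mm thick, whose 13 mm hole comes over the lock hole when shut; the tongue's top is then 6.5 mm above the ledge's top.
- lid_grip (a point): centre of the top of the upright rib by which the lid is slid (moves with it; box -x shuts it): 12 mm thick along box x (the slide direction), 44 mm long along box y, 28 mm tall, its top 33 mm above the box rim; a foot plate 24 x 56 mm, 3 mm thick, is round its foot.
- lock_hole (a point): centre of the lock hole at the top face of the front ledge (fixed to the box), 80 mm above the table; 13 mm wide, vertical, through 12 mm of ledge, open below; axes as the box's.
- park_hole (a point): centre of the parking hole at the top face of the side ledge, 80 mm above the table, 13 mm wide, where the pin stands at first.
- lock_pin: upright steel retaining pin, 76 mm long; origin at the middle of its tapered lower tip, z up along it. Shank 10 mm in diameter, z 0 to 36 mm (taper over the lowest 7 mm); collar 22 mm in diameter, 36 to 40 mm; round grip 16 mm in diameter, 40 to 76 mm. Starts standing in the parking hole, collar on the ledge.
- pin_collar (a point): centre of the underside of the pin's collar, 36 mm above its tip, on its axis.
- syringe_spent: small white syringe lying on the table, plunger pushed fully in, 85 mm long. Origin: middle of its underside; y runs along it (+y towards the tip, -y the thumb plate). Barrel 10 mm wide and 15 mm high from y = -26 to +30 mm; finger flange 25 mm wide and 16 mm high at y = -27 mm. Grip the barrel about its middle.
- syringe_loaded: syringe like the spent one, but its plunger drawn out 32 to 39 mm, so about 120 mm long (thumb plate at y about -78 mm in its frame, tip at +42 mm). Same origin and axes. To be left alone.
- petri_dish: single white lidded dish 59 mm in diameter, 15 mm high, lying on the table; origin at the middle of its underside. To be left alone.
There are look-alikes about, which are no part of the job. Leave any pink or yellow look-alike of the lock_pin alone.

How it is judged:
By the outcome, as a careful person would: the job done as asked, in the order asked, and still so for the second after the job is handed in, with the robot touching nothing.
It also fails if it takes over 54 s, if anything falls off the work surface, if the arm or the gripper's body presses on something with over 40 N, if the wrist force passes 120 N, or if a joint passes its speed limit or range.

## Working session

There is one attempt and no reset: what is moved stays moved. The work goes in short steps, Python scripts to look and compute and a tool call to move; the robot and the scene stay as the last step left them, time stands still between calls to the robot, and variables do not carry over. Pictures are saved under pics/ and viewed, at most 10 in all, crops included, and the job is handed in when it is done.

Besides the shell and the picture viewer there is one more tool, called after "Request:" as name(argument=value, ...) on one line, values as JSON. servo_tool: Moves the arm, as the interface text tells. Its arguments: {"type":"object","properties":{"deltas":{"type":"array"},"fingers":{"type":"number"}},"required":["deltas"]}

```bash
ls; mkdir -p pics; python3 - <<'E'
from plant import bot
import cv2
o=bot.get_obs();print(o)
for n in("top","side","wrist"):
    m=bot.camera_model(n);print(n,m)
    cv2.imwrite(f"pics/{n}0.png",bot.capture(n)[:,:,::-1])
E
```

```text
pics
{'time': 0.0, 'joint_positions': array([ 1.10799037e+00,  3.42711469e-01,  1.52502239e+00, -2.23724225e-05,
        1.27539502e+00, -1.45997695e-01]), 'dq': array([ 1.97521254e-04, -9.22310497e-04,  1.08020633e-03, -4.66222418e-04,
       -5.31618516e-04,  3.14336813e-05]), 'tau': array([ 1.08077940e-03, -4.31243491e+01, -2.44225556e+01,  7.19528552e-02,
        5.58695546e-02, -1.17869176e-04]), 'tool_pos': array([163.32970964, 498.45453195, 187.74897699]), 'tcp_rot': array([-3.14006966e+00, -2.02323373e-04,  2.82479076e+00]), 'contact_force': array([-0.16589986,  0.67459622, -0.14875888]), 'moment': array([ 0.0167382 , -0.05341283, -0.05911266]), 'finger_force': 0.0, 'grip_width': 92.04817179414562}
top {'mtx': array([[357.25332785,   0.        , 253.68616657],
       [  0.        , 357.25332785, 187.30614418],
       [  0.        ,   0.        ,   1.        ]]), 'xyz': array([ 373.45468218, -124.96724434,  943.35426722]), 'rotation': array([-2.94290591, -0.00294592, -1.38884248])}
side {'mtx': array([[434.38477162,   0.        , 251.01919981],
       [  0.        , 434.38477162, 190.35380679],
       [  0.        ,   0.        ,   1.        ]]), 'xyz': array([521.32843502, 617.34399817, 510.46081955]), 'rotation': array([-2.07868059, -0.00679651, -3.06355942])}
wrist {'mtx': array([[297.31863964,   0.        , 256.30768263],
       [  0.        , 297.31863964, 190.11557875],
       [  0.        ,   0.        ,   1.        ]]), 'xyz': array([101.24284414, 519.72830079, 384.15270479]), 'rotation': array([2.89141877e+00, 1.10379847e-03, 1.25558129e+00])}
```

View pics/top0.png

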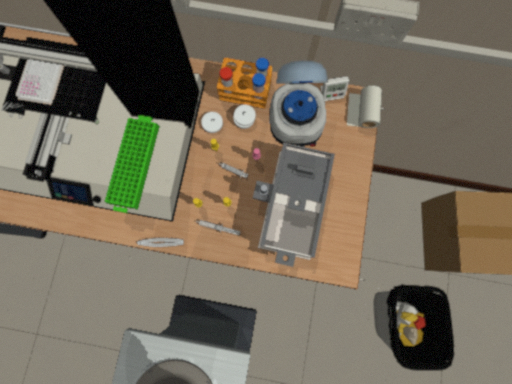

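View pics/side0.png

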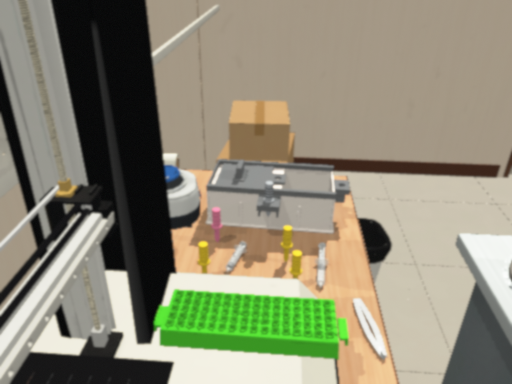

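```bash
cat > h.py <<'E'
import numpy as np,cv2
from scipy.spatial.transform import Rotation as R
def cam(bot,n):
    m=bot.camera_model(n);return m["mtx"],np.array(m["xyz"]),R.from_euler("xyz",m["rotation"]).as_matrix()
def ray(c,u,v,fish=False):
    K,t,M=c;x=(u-K[0,2])/K[0,0];y=(v-K[1,2])/K[1,1]
    if fish:
        r=np.hypot(x,y);s=np.sin(r)/max(r,1e-9);d=np.array([x*s,y*s,np.cos(r)])
    else:d=np.array([x,y,1.])
    d=M@d;return d/np.linalg.norm(d)
def onz(c,u,v,z,fish=False):
    d=ray(c,u,v,fish);return c[1]+d*(z-c[1][2])/d[2]
def proj(c,p,fish=False):
    K,t,M=c;q=M.T@(np.asarray(p,float)-t)
    if fish:
        r=np.hypot(q[0],q[1]);s=np.arctan2(r,q[2])/max(r,1e-9);x,y=q[0]*s,q[1]*s
    else:x,y=q[:2]/q[2]
    return np.array([K[0,0]*x+K[0,2],K[1,1]*y+K[1,2]])
E
python3 - <<'E'
import cv2,numpy as np
from plant import bot
from h import *
a=cv2.imread("pics/top0.png")[135:270,190:340]
b=cv2.imread("pics/side0.png")[150:285,190:360]
cv2.imwrite("pics/c1.png",cv2.resize(a,None,fx=5,fy=4.4,interpolation=cv2.INTER_CUBIC) if 0 else cv2.resize(a,None,fx=4.4,fy=4.4,interpolation=cv2.INTER_CUBIC))
cv2.imwrite("pics/c2.png",cv2.resize(b,None,fx=4.4,fy=4.4,interpolation=cv2.INTER_CUBIC))
c=cam(bot,"top")
for n,u,v,z in[("lock",285,257,80),("park",262,190,80),("s1",234,170,8),("s2",217,227,8),("petri",245,117,15),("c",288,145,92),("c",332,154,92),("c",315,256,92),("c",261,248,92)]:print(n,onz(c,u,v,z).round(0))
E
```

```text
lock [ 392. -200.   80.]
park [ 542. -117.   80.]
s1 [596. -33.   8.]
s2 [438. -19.   8.]
petri [748. -34.  15.]
c [ 664. -161.   92.]
c [ 661. -272.   92.]
c [ 407. -267.   92.]
c [ 402. -140.   92.]
```

View pics/c1.png

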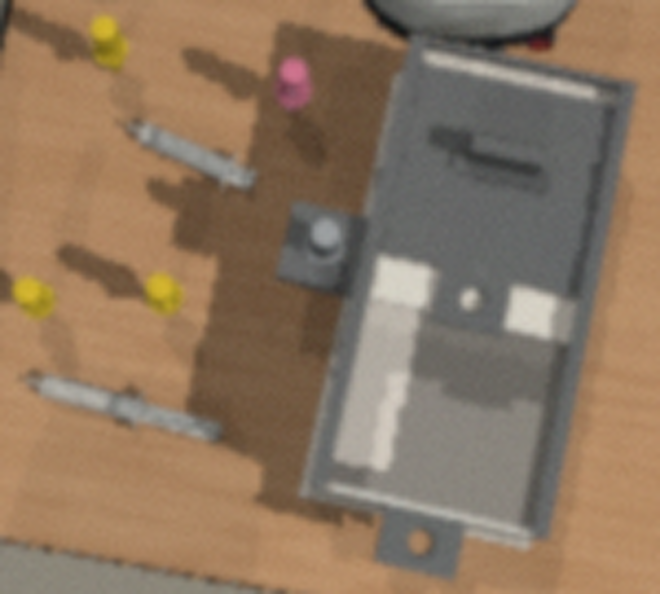

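View pics/c2.png

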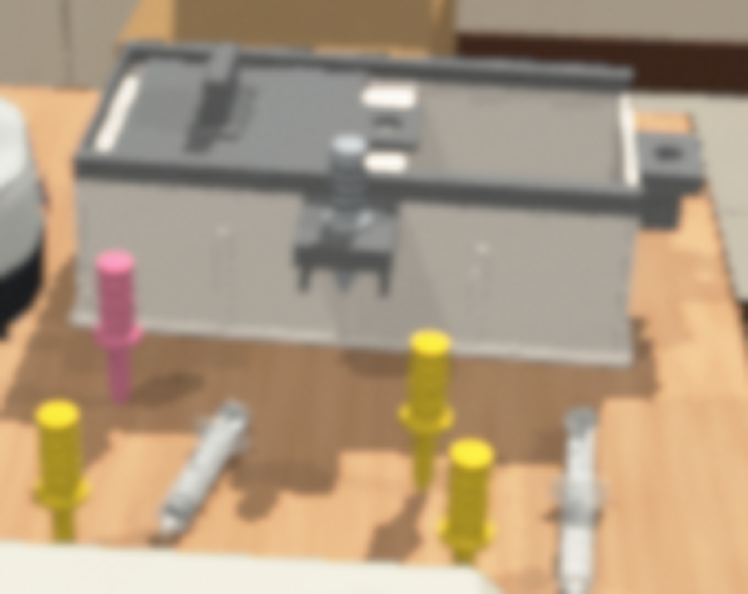

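Candidates: the spent syringe could be top (234,170), about 30 px long, or top (217,227), about 44 px long with the plunger drawn out. The short one at (234,170) is the spent syringe. For the lock pin, the steel-grey one standing in the side ledge at (264,189) is the right one. The look-alikes are pink (256,154) and yellow (214,144), (197,202), (227,202). I'll swing round for a close wrist view to check this.

Request:
servo_tool(deltas=[[[-0.0572,-0.0031,-0.005],[0,0,6.25]],[[-0.0572,-0.0031,-0.005],[0,0,6.25]],[[-0.0572,-0.0031,-0.005],[0,0,6.25]],[[-0.0572,-0.0031,-0.005],[0,0,6.25]],[[-0.0572,-0.0031,-0.005],[0,0,6.25]],[[-0.0572,-0.0031,-0.005],[0,0,6.25]],[[-0.0572,-0.0031,-0.005],[0,0,6.25]],[[-0.0572,-0.0031,-0.005],[0,0,6.25]],[[-0.0572,-0.0031,0],[0,0,6.25]],[[-0.0572,-0.0031,0],[0,0,6.25]],[[-0.0572,-0.0031,0],[0,0,6.25]],[[-0.0572,-0.0031,0],[0,0,6.25]],[[0,0,0],[0,0,0]],[[0,0,0],[0,0,0]]])

```text
time: 1.9
tool_pos: [524.5, -28.7, 228.2]
tcp_rot: [-3.141, -0.001, 1.516]
contact_force: [0.4, -0.6, -0.0]
grip_width: 91.8
finger_force: 0.0
```

```bash
python3 - <<'E'
from plant import bot
from h import *
o=bot.get_obs();print(o['time'],o['tool_pos'],o['tcp_rot'],o['joint_positions'])
m=bot.camera_model("wrist");im=bot.capture("wrist")[:,:,::-1]
np.save("w1.npy",m,allow_pickle=True);cv2.imwrite("pics/w1.png",im);print(m["xyz"],m["rotation"])
cv2.imwrite("pics/w1b.png",cv2.resize(im,(800,600),interpolation=cv2.INTER_CUBIC))
E
```

```text
1.9 [524.50331053 -28.7425611  228.17850177] [-3.14104577e+00 -7.36584259e-04  1.51590708e+00] [-2.01151014e-01  3.14678391e-01  1.45252635e+00  6.61653003e-04
  1.37503635e+00 -1.46390882e-01]
[528.90700782  37.5437547  424.55010627] [ 2.89241431e+00  1.91429154e-04 -5.33240594e-02]
```

View pics/w1b.png

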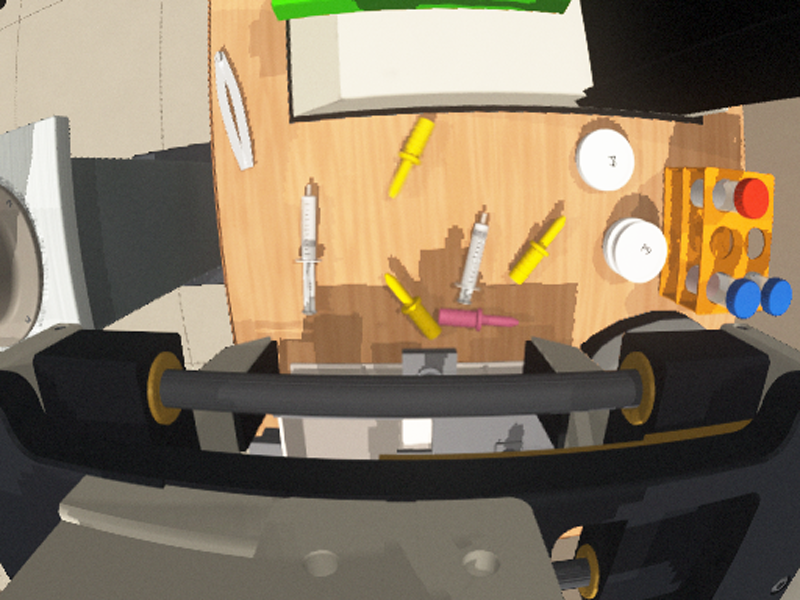

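```bash
python3 - <<'E'
from h import *
m=np.load("w1.npy",allow_pickle=True).item()
c=(m["mtx"],np.array(m["xyz"]),R.from_euler("xyz",m["rotation"]).as_matrix())
im=cv2.imread("pics/w1.png");hsv=cv2.cvtColor(im,cv2.COLOR_BGR2HSV)
for n,(x0,x1,y0,y1) in dict(spent=(288,318,128,197),loaded=(186,210,112,202)).items():
    k=np.zeros(im.shape[:2],np.uint8);k[y0:y1,x0:x1]=(hsv[y0:y1,x0:x1,1]<70)&(hsv[y0:y1,x0:x1,2]>90)
    ct=max(cv2.findContours(k,0,2)[0],key=cv2.contourArea);print(n,cv2.contourArea(ct),cv2.boundingRect(ct))
    P=np.array([onz(c,*p,8,True)[:2] for p in ct[:,0]]);r=cv2.minAreaRect(P.astype(np.float32));print(np.round(r[0],1),np.round(r[1],1))
    pts=np.argwhere(k)[:,::-1];Q=np.array([onz(c,*p,8,True)[:2] for p in pts])
    u,s,v=np.linalg.svd(Q-Q.mean(0));d=v[0]*np.sign(v[0][1]);t=(Q-r[0])@d
    print("axis",d.round(3),np.degrees(np.arctan2(d[1],d[0])).round(1),"ends",(np.array(r[0])+d*t.max()).round(1),(np.array(r[0])+d*t.min()).round(1))
    for a in range(-60,61,5):
        q=(Q-r[0])@np.array([-d[1],d[0]]);s=q[(t>a)&(t<=a+5)]
        if len(s):print(a,np.ptp(s).round(0),end="; ")
    print()
E
```

```text
spent 418.0 (293, 137, 20, 58)
[590.7 -35.8] [84.7 18.2]
axis [0.25  0.968] 75.5 ends [601.3   5.4] [580.1 -76.8]
-45 11.0; -40 11.0; -35 11.0; -30 18.0; -25 13.0; -20 13.0; -15 13.0; -10 12.0; -5 13.0; 0 12.0; 5 13.0; 10 13.0; 15 13.0; 20 13.0; 25 12.0; 30 12.0; 35 3.0; 40 2.0; 
loaded 565.0 (190, 118, 14, 84)
[439.3 -19.8] [121.1  19.2]
axis [0.083 0.997] 85.3 ends [444.3  40.7] [434.3 -80.2]
-60 12.0; -55 11.0; -50 11.0; -45 11.0; -40 11.0; -35 11.0; -30 10.0; -25 9.0; -20 9.0; -15 9.0; -10 19.0; -5 12.0; 0 12.0; 5 12.0; 10 12.0; 15 12.0; 20 12.0; 25 12.0; 30 12.0; 35 12.0; 40 12.0; 45 12.0; 50 9.0; 55 1.0; 60 0.0;
```

The view (800x600 picture) confirms the choice. The spent syringe is the short one at (475,255), with the loaded one at (308,250). The yellow and pink pins have toppled by themselves and now lie flat. The yellow one at (540,250) leaves about 30 mm for a finger.

Request:
servo_tool(deltas=[[[0,0,0],[0,0,5.7]],[[0,0,0],[0,0,5.7]],[[0.0063,0.033,0],[0,0,0]],[[0.0063,0.033,0],[0,0,0]],[[0,0,0.04],[0,0,0]],[[0,0,0.045],[0,0,0]],[[0,0,0.045],[0,0,0]],[[0,0,0.04],[0,0,0]],[[0,0,0.03],[0,0,0]],[[0,0,0.015],[0,0,0]],[[0,0,0.009],[0,0,0]],[[0,0,0],[0,0,0]]], fingers=0.28)

```text
time: 3.45
tool_pos: [592.0, -33.1, 4.7]
tcp_rot: [3.141, -0.0, 1.318]
contact_force: [0.2, 0.5, 0.5]
grip_width: 25.9
finger_force: 0.0
```

Request:
servo_tool(deltas=[[[0,0,0],[0,0,0]],[[0,0,0],[0,0,0]],[[0,0,0],[0,0,0]],[[0,0,0],[0,0,0]],[[0,0,0],[0,0,0]]], fingers=0.0)

```text
time: 4.08
tool_pos: [591.7, -33.5, 4.5]
tcp_rot: [3.142, -0.0, 1.317]
contact_force: [-0.6, 0.0, 0.2]
grip_width: 0.1
finger_force: 0.0
```

```bash
python3 - <<'E'
from plant import bot
from h import *
c=cam(bot,"top")
def q(u,v,z):return onz(c,190+(u+.5)/4.4-.5,135+(v+.5)/4.4-.5,z)[:2]
L=q(420,541,80);T=q(470,298,86.5)
print("lock",L,"tongue",T,"joint",np.linalg.norm(T-L),"dir",np.degrees(np.arctan2(*(T-L)[::-1])))
for a,b in[((410,55),(305,493)),((632,85),(548,540))]:
    d=q(*a,92)-q(*b,92);print("rail",q(*a,92),q(*b,92),np.degrees(np.arctan2(d[1],d[0])))
for n,p,z in[("pin top",(325,230),116),("rib?",(435,135),113),("rib?",(540,170),113),("foot",(508,170),88)]:print(n,q(*p,z))
E
```

```text
lock [ 391.1993535  -199.97182455] tongue [ 525.81266463 -204.98290716] joint 134.7065495175207 dir -2.1318944493702436
rail [ 655.95657351 -149.17569696] [ 404.66680554 -134.32123974] -3.382980718296758
rail [ 661.31049596 -275.11994959] [ 403.78800733 -265.80214473] -2.0721999942195315
pin top [ 542.92411294 -119.79097778]
rib? [ 606.51881191 -169.52404186]
rib? [ 597.50144717 -228.83336317]
foot [ 600.99155692 -214.33779815]
```

```bash
python3 - <<'E'
from plant import bot
from h import *
im=bot.capture("wrist")[:,:,::-1];b=bot.capture("side")[:,:,::-1]
cv2.imwrite("pics/w2.png",im)
a=cv2.resize(im[0:260,100:400],(450,390));s=cv2.resize(b[200:300,150:300],(585,390))[:,:345]
cv2.imwrite("pics/w2b.png",np.hstack([a,s]))
E
```

```text
(no output)
```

View pics/w2b.png

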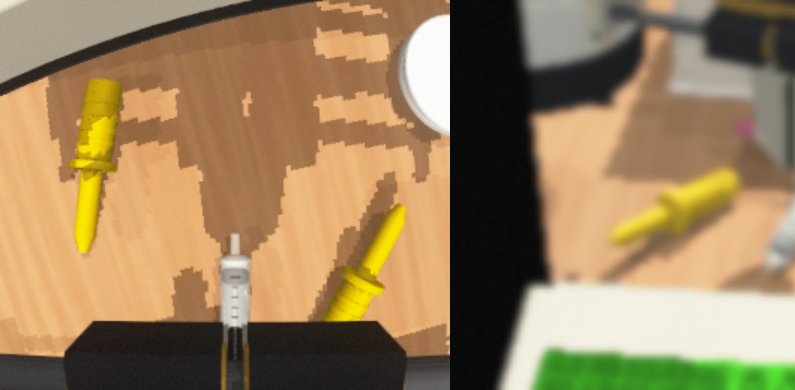

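```bash
python3 - <<'E'
from plant import bot
from h import *
c=cam(bot,"wrist");o=bot.get_obs();print(o['tool_pos'],o['grip_width'],o['finger_force'])
im=cv2.imread("pics/w2.png")
for u,v in[(256.7,156.5),(256.7,169),(256.7,213)]:print(onz(c,u,v,8,True))
print("tcp px",proj(c,o['tool_pos'],True),"origin px",proj(c,[590.7,-35.8,15],True))
cv2.imwrite("pics/w2c.png",cv2.resize(im[150:330,150:370],None,fx=3.3,fy=3.3,interpolation=cv2.INTER_CUBIC))
E
```

```text
[591.70883504 -33.49386599   4.39123591] 0.6503630829908149 0.0
[602.7188638    5.18360255   8.        ]
[600.64573     -2.86249401   8.        ]
[593.04062087 -32.38895514   8.        ]
tcp px [255.23620837 213.24409339] origin px [254.58812133 221.89444306]
```

View pics/w2c.png

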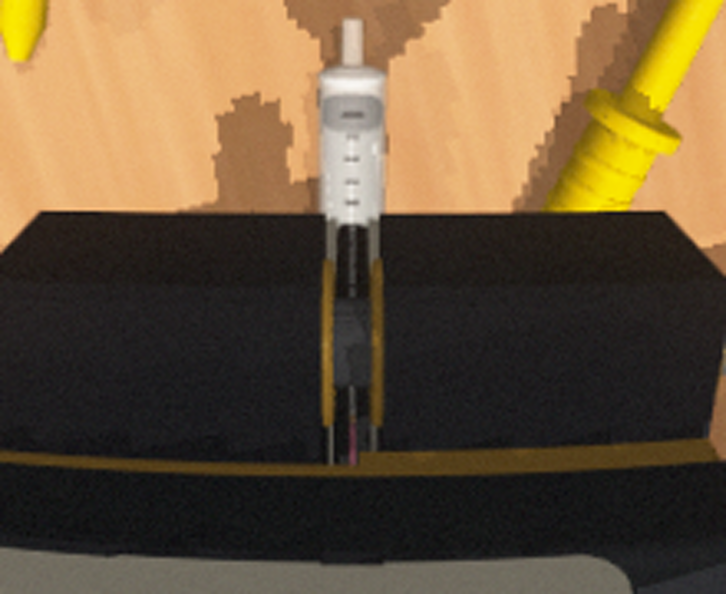

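Request:
servo_tool(deltas=[[[0,0,-0.01],[0,0,0]],[[0,0,-0.03],[0,0,0]],[[0,0,-0.03],[0,0,0]],[[0,0,-0.03],[0,0,0]],[[0,0,0],[0,0,0]]])

```text
time: 4.8
tool_pos: [593.6, -33.8, 107.6]
tcp_rot: [3.136, -0.001, 1.317]
contact_force: [0.0, 0.1, 0.0]
grip_width: 0.1
finger_force: 0.0
```

```bash
python3 - <<'E'
from plant import bot
from h import *
c=cam(bot,"wrist");o=bot.get_obs();print(o['tool_pos'],o['grip_width'],o['finger_force'],o['contact_force'])
im=bot.capture("wrist")[:,:,::-1];cv2.imwrite("pics/w3.png",im)
hsv=cv2.cvtColor(im,cv2.COLOR_BGR2HSV)
print("tip px if on table",proj(c,[602,5,8],True),"if held",proj(c,[602,5,108],True))
b=bot.capture("side")[:,:,::-1]
cv2.imwrite("pics/w3c.png",np.hstack([cv2.resize(im[100:240,170:350],(450,350)),cv2.resize(b[150:290,190:330],(350,350))]))
E
```

```text
[593.55584661 -33.76115215 107.57290854] 0.09039185926846188 0.0 [0.01659787 0.06543199 0.01607167]
tip px if on table [253.40639379 143.01084979] if held [252.92563604 156.65660426]
```

View pics/w3c.png

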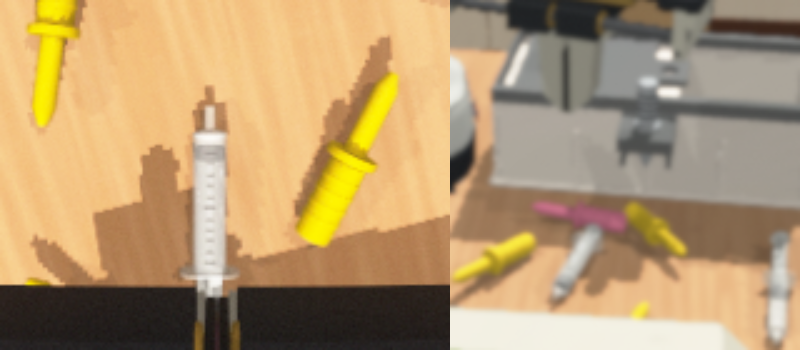

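```bash
python3 - <<'E'
from plant import bot
from h import *
c=cam(bot,"side")
for z in(90,108,120,130,140,150):print(z,proj(c,[593.6,-33.8,z]))
print("syr tip",proj(c,[602,5,8]),proj(c,[580,-77,8]))
w=cam(bot,"wrist");print(w[1],[proj(w,[593.6,-33.8,z],True) for z in (108,130)])
E
sed -n 1,5p /dev/null
```

```text
90 [237.51056663 217.65498183]
108 [237.42576585 209.06830408]
120 [237.36814952 203.2342443 ]
130 [237.31945741 198.30382414]
140 [237.2701357  193.30965398]
150 [237.22017213 188.25048934]
syr tip [230.9931561  267.38417694] [247.05769905 241.33033238]
[608.80498047  30.98663203 300.72433019] [array([258.30555506, 214.69358752]), array([258.54953073, 226.34516948])]
```

```bash
python3 - <<'E'
import cv2
im=cv2.imread("pics/w3c.png")
for r in range(164,226,3):
    print(r,[tuple(int(x) for x in im[int((r-150)*2.5),450+int((c-190)*2.5)]) for c in (227,232,237,242,247)])
E
```

```text
164 [(104, 113, 114), (95, 104, 104), (58, 62, 61), (45, 45, 44), (38, 38, 36)]
167 [(124, 135, 137), (121, 133, 135), (106, 116, 117), (110, 121, 122), (92, 100, 101)]
170 [(124, 136, 137), (122, 134, 136), (81, 89, 90), (122, 134, 136), (117, 128, 131)]
173 [(125, 136, 137), (121, 134, 135), (75, 82, 83), (122, 134, 136), (116, 127, 129)]
176 [(124, 134, 136), (121, 134, 135), (74, 81, 82), (122, 134, 136), (113, 124, 126)]
179 [(128, 137, 138), (121, 134, 136), (74, 81, 82), (122, 134, 136), (111, 123, 125)]
182 [(136, 144, 144), (121, 134, 136), (74, 81, 82), (122, 134, 136), (112, 122, 125)]
185 [(137, 145, 145), (121, 134, 135), (74, 81, 82), (122, 134, 136), (113, 123, 125)]
188 [(100, 104, 103), (121, 133, 135), (73, 79, 80), (121, 134, 136), (110, 117, 117)]
191 [(96, 100, 100), (121, 132, 134), (74, 80, 81), (119, 131, 133), (87, 90, 90)]
194 [(152, 162, 169), (151, 161, 167), (100, 108, 111), (144, 154, 159), (138, 145, 150)]
197 [(157, 167, 174), (158, 167, 174), (155, 165, 172), (157, 166, 173), (157, 166, 173)]
200 [(158, 167, 174), (157, 167, 174), (157, 167, 174), (158, 167, 175), (157, 167, 174)]
203 [(157, 168, 175), (157, 167, 174), (156, 166, 173), (158, 168, 175), (156, 166, 172)]
206 [(156, 167, 173), (155, 166, 172), (154, 165, 171), (152, 162, 168), (152, 163, 169)]
209 [(156, 166, 172), (155, 166, 172), (155, 165, 171), (151, 161, 167), (146, 156, 162)]
212 [(155, 166, 172), (155, 166, 172), (154, 165, 171), (152, 162, 168), (144, 154, 161)]
215 [(155, 166, 172), (155, 166, 172), (155, 165, 171), (153, 163, 169), (145, 154, 161)]
218 [(155, 166, 172), (155, 166, 172), (155, 165, 172), (153, 164, 170), (145, 155, 162)]
221 [(157, 168, 174), (156, 167, 173), (156, 166, 173), (153, 164, 170), (149, 159, 165)]
224 [(162, 173, 181), (168, 179, 186), (167, 179, 186), (163, 174, 180), (159, 170, 176)]
```

The side view puts the shut fingertips at about z = 140 when TCP z reads 108. The real tips are therefore about 32 mm above the reported TCP, which is why the fingers closed over the syringe without touching it. I'll open again, go down about 30 mm further and watch the force.

Request:
servo_tool(deltas=[[[0,0,0],[0,0,0]],[[0,0,0.04],[0,0,0]],[[0,0,0.04],[0,0,0]],[[0,0,0.02],[0,0,0]],[[0,0,0.01],[0,0,0]],[[0,0,0.01],[0,0,0]],[[0,0,0.005],[0,0,0]],[[0,0,0],[0,0,0]]], fingers=0.28)

```text
time: 5.9
tool_pos: [591.8, -33.5, -20.5]
tcp_rot: [3.141, -0.0, 1.317]
contact_force: [0.4, 0.0, -0.3]
grip_width: 25.5
finger_force: 0.0
```

```bash
python3 - <<'E'
from plant import bot
from h import *
o=bot.get_obs();print(o['tool_pos'],o['contact_force'])
c=cam(bot,"side");b=bot.capture("side")[:,:,::-1];cv2.imwrite("pics/s4.png",b)
for z in(4,10,20,30):print(z,proj(c,[593,-33.8,z]))
cv2.imwrite("pics/s4c.png",cv2.resize(b[190:280,190:300],None,fx=6,fy=6))
E
```

```text
[591.80892205 -33.50027834 -20.48885426] [ 0.43621287  0.00062678 -0.25848408]
4 [238.20757436 256.16187225]
10 [238.1834524  253.60459355]
20 [238.14286319 249.30154717]
30 [238.10178399 244.94655418]
```

View pics/s4c.png

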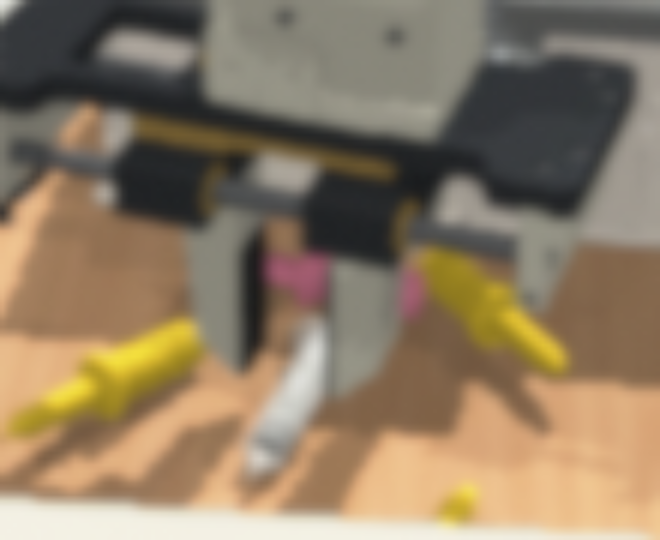

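The side crop shows the fingertips at rows 252 to 256, which is z of about 10 mm with TCP reading -20.5. The offset is therefore about 30 mm, and the fingers straddle the syringe clear of the yellow pins. I'll go down 5 mm and grip.

Request:
servo_tool(deltas=[[[0,0,0.003],[0,0,0]],[[0,0,0.002],[0,0,0]],[[0,0,0],[0,0,0]]])

```text
time: 6.32
tool_pos: [591.7, -33.4, -25.7]
tcp_rot: [-3.141, -0.0, 1.317]
contact_force: [0.4, -0.8, 0.0]
grip_width: 25.4
finger_force: 0.0
```

Request:
servo_tool(deltas=[[[0,0,0],[0,0,0]],[[0,0,0],[0,0,0]],[[0,0,0],[0,0,0]],[[0,0,0],[0,0,0]]], fingers=0.0)

```text
time: 6.82
tool_pos: [591.8, -33.5, -25.5]
tcp_rot: [3.141, -0.0, 1.317]
contact_force: [-0.4, 0.3, 0.2]
grip_width: 8.4
finger_force: 30.0
```

Request:
servo_tool(deltas=[[[0,0,-0.015],[0,0,0]],[[0,0,-0.05],[0,0,0]],[[0,0,-0.05],[0,0,-6]],[[0,0,-0.05],[0,0,-6]],[[-0.0344,-0.0245,0],[0,0,0]],[[-0.0344,-0.0245,0],[0,0,0]],[[-0.0344,-0.0245,0],[0,0,0]],[[-0.0344,-0.0245,0],[0,0,0]],[[-0.0344,-0.0245,0],[0,0,0]],[[0,0,0.03],[0,0,0]],[[0,0,0.03],[0,0,0]],[[0,0,0.02],[0,0,0]],[[0,0,0.01],[0,0,0]],[[0,0,0],[0,0,0]]])

```text
time: 8.57
tool_pos: [461.7, -199.8, 49.6]
tcp_rot: [-3.141, -0.0, 1.526]
contact_force: [0.2, 0.2, -0.2]
grip_width: 8.2
finger_force: 30.0
```

```bash
python3 - <<'E'
from plant import bot
from h import *
im=bot.capture("wrist")[:,:,::-1];b=bot.capture("side")[:,:,::-1];a=bot.capture("top")[:,:,::-1]
cv2.imwrite("pics/w5.png",im);cv2.imwrite("pics/s5.png",b);cv2.imwrite("pics/t5.png",a)
print(bot.get_obs()['tool_pos'])
cv2.imwrite("pics/m5.png",np.hstack([cv2.resize(b[140:240,200:370],(410,241)),cv2.resize(a[130:280,190:350],(390,241*1))]))
E
```

```text
[ 462.34957811 -200.19147338   50.40967418]
```

View pics/m5.png

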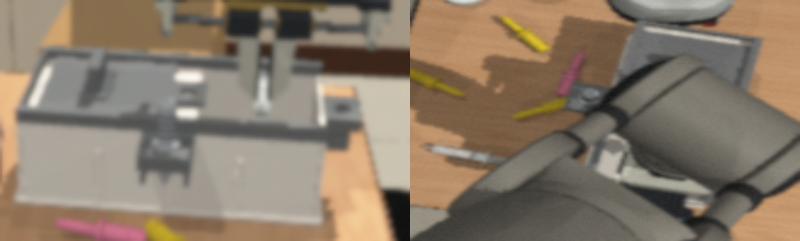

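The side view shows the syringe hanging over the mouth between its walls, clear of the tongue. I'll lower it a little and release.

Request:
servo_tool(deltas=[[[0,0,0.01],[0,0,0]],[[0,0,0.005],[0,0,0]],[[0,0,0],[0,0,0]]])

```text
time: 9.1
tool_pos: [461.3, -199.6, 33.8]
tcp_rot: [-3.141, -0.001, 1.526]
contact_force: [-0.8, -0.1, 0.5]
grip_width: 8.7
finger_force: 30.0
```

Request:
servo_tool(deltas=[[[0,0,0],[0,0,0]],[[0,0,0],[0,0,0]],[[0,0,0],[0,0,0]],[[0,0,-0.03],[0,0,0]],[[0,0,-0.05],[0,0,0]],[[0,0,-0.05],[0,0,0]],[[0,0,0],[0,0,0]]], fingers=0.33)

```text
time: 9.98
tool_pos: [463.9, -201.1, 168.4]
tcp_rot: [3.134, 0.004, 1.526]
contact_force: [-0.4, -0.0, 0.3]
grip_width: 30.3
finger_force: 0.0
```

Request:
servo_tool(deltas=[[[-0.028,0.019,-0.015],[0,0,0]],[[-0.028,0.019,-0.015],[0,0,0]],[[0,0,0],[0,0,0]],[[0,0,0],[0,0,0]]])

```text
time: 10.48
tool_pos: [496.2, -256.6, 192.9]
tcp_rot: [-3.139, -0.002, 1.526]
contact_force: [-0.1, -0.8, -0.5]
grip_width: 30.4
finger_force: 0.0
```

```bash
cat > det.py <<'E'
from plant import bot
from h import *
def shot(f):
    o=bot.get_obs();m=bot.camera_model("wrist");im=bot.capture("wrist")[:,:,::-1].copy()
    np.save(f+".npy",m,allow_pickle=True);cv2.imwrite(f"pics/{f}.png",im);return o,im
def load(f):
    m=np.load(f+".npy",allow_pickle=True).item()
    return (m["mtx"],np.array(m["xyz"]),R.from_euler("xyz",m["rotation"]).as_matrix()),cv2.imread(f"pics/{f}.png")
def rect(c,im,z,x0,x1,y0,y1,s=0.5):
    # rectify onto plane z: rows = -x (top far), cols = -y
    X,Y=np.meshgrid(np.arange(x1,x0,-s),np.arange(y1,y0,-s),indexing="ij")
    K,t,M=c;q=(np.stack([X,Y,np.full_like(X,z)],-1)-t)@M;r=np.hypot(q[...,0],q[...,1]);k=np.arctan2(r,q[...,2])/np.maximum(r,1e-9)
    return cv2.remap(im,(K[0,0]*q[...,0]*k+K[0,2]).astype(np.float32),(K[1,1]*q[...,1]*k+K[1,2]).astype(np.float32),cv2.INTER_CUBIC)
E
python3 - <<'E'
from det import *
o,im=shot("w6");print(o['time'],o['tool_pos'],o['tcp_rot'])
c,im=load("w6");print(c[1])
L=lambda z,*a:cv2.cvtColor(rect(c,im,z,*a),cv2.COLOR_BGR2GRAY)
def dump(n,z,x0,x1,y0,y1,st):
    g=L(z,x0,x1,y0,y1);print(n,"rows x",x1,"down, cols y from",y1)
    for i in range(0,g.shape[0],st):print(int(x1-i*.5),*[f"{v:3d}" for v in g[i,::st]])
dump("lock",80,370,415,-225,-175,5)
dump("tongue",86.5,505,545,-230,-180,5)
dump("pin",120,520,560,-135,-85,5)
dump("rib",113,575,630,-250,-160,6)
E
```

```text
10.475 [ 496.22741632 -256.64027213  192.89513596] [-3.13910507e+00 -1.87144369e-03  1.52615980e+00]
[ 500.33116065 -190.55258197  389.34196933]
lock rows x 415 down, cols y from -175
415 157 144 141 151 144 136 134 135 138 140 138 140 143 141 141 140 141 143 145 140
412 254 255 255 255 255 255 252 248 244 247 249 252 249 232 217 219 217 215 202 186
410 207 210 136 157 177 203 203 212 227 248 230 220 229 244 255 255 255 249 252 253
407 197 193 165 165 163 161 162 164 162 161 159 161 161 165 164 162 157 156 160 192
405 205 193 162 164 161 163 162 161 161 161 163 162 159 164 164 164 164 163 160 195
402 213 199 161 161 164 159 161 160 160 160 158 162 160 162 162 161 163 164 162 197
400 219 204 161 161 164 162 156 161 157 173 174 154 162 161 162 160 161 162 162 198
397 220 208 160 159 159 158 162 146 200 203 203 205 140 161 161 162 161 162 161 199
395 219 200 158 159 159 162 160 155 197 196 195 198 143 153 163 160 162 163 159 203
392 212 190 159 160 161 161 158 142 128 189 194 160  81 147 162 162 162 162 157 201
390 213 176 158 161 159 159 160 152  88  60  67  78  95 160 159 162 159 160 
[... 5055 characters left out ...]
 159 136 139 140 142 138 138 140 140 138 139 138 139 139 142 160 165 164 164 159
588 170 169 167 168 170 167 170 165 166 150 149 148 139 138 127 129 131 125 124 121 120 114 109 118 127 163 163 164 163 160
585 167 168 170 168 168 169 168 167 169 167 165 168 159 162 147 149 138 137 163 156 156 142 146 139 138 162 163 162 161 163
582 170 167 169 168 172 170 167 170 168 167 168 167 169 168 165 165 164 164 163 165 165 165 162 163 165 162 164 161 160 160
579 169 168 169 169 168 170 167 170 169 167 166 166 167 167 166 167 164 165 165 167 164 167 165 164 162 161 162 164 163 162
576 169 171 171 172 170 170 170 167 173 167 172 167 170 169 167 166 168 164 165 166 165 165 163 162 165 165 164 166 163 163
```

Request:
servo_tool(deltas=[[[0.0168,0.0365,0],[0,0,0]],[[0.0168,0.0365,0],[0,0,0]],[[0.0168,0.0365,0],[0,0,0]],[[0,0,0.03],[0,0,0]],[[0,0,0.02],[0,0,0]],[[0,0,0],[0,0,0]],[[0,0,0],[0,0,0]]], fingers=0.42)

```text
time: 11.4
tool_pos: [608.9, -211.8, 145.3]
tcp_rot: [3.141, 0.0, 1.527]
contact_force: [0.1, -0.1, 0.6]
grip_width: 38.6
finger_force: 0.0
```

Request:
servo_tool(deltas=[[[0,-0.001,0.03],[0,0,0]],[[0,0,0.03],[0,0,0]],[[0,0,0.012],[0,0,0]],[[0,0,0.006],[0,0,0]],[[0,0,0],[0,0,0]]])

```text
time: 12.02
tool_pos: [608.3, -212.2, 67.2]
tcp_rot: [3.14, 0.0, 1.526]
contact_force: [0.1, 0.4, -0.0]
grip_width: 38.8
finger_force: 0.0
```

Request:
servo_tool(deltas=[[[0,0,0],[0,0,0]],[[0,0,0],[0,0,0]],[[0,0,0],[0,0,0]],[[0,0,0],[0,0,0]]], fingers=0.0)

```text
time: 12.52
tool_pos: [608.0, -212.0, 66.7]
tcp_rot: [3.141, 0.0, 1.526]
contact_force: [-0.5, 0.1, 1.3]
grip_width: 11.8
finger_force: 30.0
```

Request:
servo_tool(deltas=[[[0,-0.01,0],[0,0,0]],[[0,-0.02,0],[0,0,0]],[[0,-0.025,0],[0,0,0]],[[0,-0.025,0],[0,0,0]],[[0,-0.025,0],[0,0,0]],[[0,-0.015,0],[0,0,0]],[[0,-0.007,0],[0,0,0]],[[0,0,0],[0,0,0]]])

```text
time: 13.52
tool_pos: [480.3, -206.1, 66.7]
tcp_rot: [-3.141, -0.0, 1.526]
contact_force: [-1.3, 2.8, 4.6]
grip_width: 12.1
finger_force: 30.0
```

Request:
servo_tool(deltas=[[[0,-0.004,0],[0,0,0]],[[0,-0.003,0],[0,0,0]],[[0,-0.001,0],[0,0,0]],[[0,0,0],[0,0,0]]])

```text
time: 14.02
tool_pos: [473.5, -205.8, 66.7]
tcp_rot: [3.141, -0.0, 1.527]
contact_force: [0.1, 3.4, 6.5]
grip_width: 11.5
finger_force: 30.0
```

Request:
servo_tool(deltas=[[[0,-0.001,0],[0,0,0]],[[0,-0.001,0],[0,0,0]],[[0,0,0],[0,0,0]]])

```text
time: 14.4
tool_pos: [473.3, -205.8, 66.7]
tcp_rot: [3.137, 0.0, 1.526]
contact_force: [7.4, 4.5, 2.0]
grip_width: 11.3
finger_force: 30.0
```

Request:
servo_tool(deltas=[[[0,0,0],[0,0,0]],[[0,0,0],[0,0,0]],[[0,0,-0.03],[0,0,0]],[[0,0,-0.05],[0,0,0]],[[-0.025,0,-0.04],[0,0,0]],[[-0.025,0,0],[0,0,0]],[[0,0,0],[0,0,0]],[[0,0,0],[0,0,0]],[[0,0,0],[0,0,0]]], fingers=0.42)

```text
time: 15.52
tool_pos: [468.4, -254.9, 185.8]
tcp_rot: [-3.14, -0.001, 1.527]
contact_force: [0.0, 0.9, -0.6]
grip_width: 38.4
finger_force: 0.0
```

```bash
cat >> det.py <<'E'
def dump(c,im,n,z,x0,x1,y0,y1,st):
    g=cv2.cvtColor(rect(c,im,z,x0,x1,y0,y1),cv2.COLOR_BGR2GRAY);print(n,"rows x",x1,"cols y from",y1,"step",st/2)
    for i in range(0,g.shape[0],st):print(x1-i*.5,*[f"{v:3d}" for v in g[i,::st]])
E
python3 - <<'E'
from det import *
o,im=shot("w7");print(o['time'],o['tool_pos'],o['tcp_rot'])
c,im=load("w7");print(c[1])
dump(c,im,"tongue",86.5,374,412,-224,-176,4)
dump(c,im,"pin",120,530,558,-135,-103,3)
E
```

```text
15.525 [ 468.43521255 -254.89105308  185.81008384] [-3.14038904e+00 -1.04031433e-03  1.52691968e+00]
[ 472.24698527 -188.61747212  382.20120679]
tongue rows x 412 cols y from -176 step 2.0
412.0 129 127 128 127 130 122 126 130 127 128 128 126 127 126 128 127 128 127 128 129 128 130 127 127
410.0 123 128 129 124 121 131 128 128 126 125 126 124 131 128 127 128 128 128 130 131 129 127 128 126
408.0 157 129 106 125 128 128 128 129 127 126 127 128 129 125 125 127 129 127 129 127 128 125 127 126
406.0 162 120 110 124 127 129 128 125 126 125 126 124 126 129 124 126 127 127 127 128 126 129 117 132
404.0 161 115 115 130 126 128 129 124 125 128 127 126 127 123 125 127 127 126 127 125 126 128 126 158
402.0 156 110 124 128 126 125 123 126 126 126 129 128 129 128 127 128 126 128 124 126 126 125 121 158
400.0 156 109 126 126 126 125 128 126 127 127 125 135 129 124 118 127 125 126 126 126 125 126 121 157
398.0 169 108 124 127 126 127 125 129 128 123 163 168 165 168 117 115 126 128 123 126 128 127 120 159
396.0 186 114 121 128 124 128 126 128 124 163 167 165 164 164 142  79 128 128 125 127 126 129 1
[... 2153 characters left out ...]
48 142 145 143 139  82  69  60 173 185 126
540.0 111 111 110 111 107  91 103 145 146 142 151 145 148 146 145 122  70  69  50  54 125 175
538.5 109 111 112 110 106  94  96 126 146 148 148 147 145 146 130  92  77  53  56  57  87 149
537.0 109 109 109 111 104  92  92  93 127 142 142 146 144 134  87  79  74  59  55  63  64 120
535.5 106 107 107 110 100  92  92  92  90  94 109 110  97  85  80  77  56  64  48  50  55 113
534.0 107 109 109 100  95  92  92  93  92  83  68  78  77  80  72  52  71  51  67  62  57  99
532.5 111 108 106 100  98  93  91  91  95  89  82  60  51  58  56  57  63  65  52  56  73 110
531.0 108 108 111 105  95  94  94  91  92  92  94 135  61  48  54  72  60  61  65  65  92 108
```

The lid's tongue hole now lies over the lock hole, at (392.5,-200) against (393,-200), so the lid is shut. Next is the pin.

Request:
servo_tool(deltas=[[[0.0346,0.0172,0],[0,0,0]],[[0.0346,0.0172,0],[0,0,0]],[[0.0346,0.0172,0],[0,0,0]],[[0.0346,0.0172,0],[0,0,0]],[[0,0,0.03],[0,0,0]],[[0,0,0],[0,0,0]],[[0,0,0],[0,0,0]]])

```text
time: 16.45
tool_pos: [543.8, -120.8, 157.1]
tcp_rot: [3.141, 0.0, 1.526]
contact_force: [-0.5, 0.5, -0.1]
grip_width: 38.5
finger_force: 0.0
```

Request:
servo_tool(deltas=[[[0.001,-0.001,0.04],[0,0,0]],[[0,0,0.035],[0,0,0]],[[0,0,0.014],[0,0,0]],[[0,0,0.006],[0,0,0]],[[0,0,0],[0,0,0]]])

```text
time: 17.08
tool_pos: [543.3, -120.0, 62.3]
tcp_rot: [3.14, 0.0, 1.526]
contact_force: [0.5, 0.4, 0.8]
grip_width: 38.6
finger_force: 0.0
```

Request:
servo_tool(deltas=[[[0,0,0],[0,0,0]],[[0,0,0],[0,0,0]],[[0,0,0],[0,0,0]],[[0,0,0],[0,0,0]]], fingers=0.0)

```text
time: 17.58
tool_pos: [542.9, -119.7, 61.8]
tcp_rot: [3.141, 0.0, 1.526]
contact_force: [-0.5, -0.4, 2.6]
grip_width: 15.3
finger_force: 30.0
```

Request:
servo_tool(deltas=[[[0,0,-0.01],[0,0,0]],[[0,0,-0.02],[0,0,0]],[[0,0,-0.03],[0,0,0]],[[0,0,-0.02],[0,0,0]],[[-0.0174,-0.0294,0],[0,0,0]],[[-0.0174,-0.0294,0],[0,0,0]],[[-0.0174,-0.0294,0],[0,0,0]],[[-0.0174,-0.0294,0],[0,0,0]],[[-0.0174,-0.0294,0],[0,0,0]],[[0,0,0.02],[0,0,0]],[[0,0,0.01],[0,0,0]],[[0,0,0],[0,0,0]],[[0,0,0],[0,0,0]]])

```text
time: 19.2
tool_pos: [392.5, -200.0, 111.8]
tcp_rot: [3.141, 0.0, 1.527]
contact_force: [-1.0, 0.3, -0.9]
grip_width: 15.2
finger_force: 30.0
```

```bash
python3 - <<'E'
from plant import bot
o=bot.get_obs();print(o['time'],o['tool_pos'],o['tcp_rot'],o['contact_force'],o['grip_width'])
E
```

```text
19.2 [ 392.45561946 -199.95286488  111.82274555] [3.14106986e+00 2.68103628e-04 1.52702357e+00] [-1.0145751   0.27756228 -0.91793451] 15.245465839849349
```

Request:
servo_tool(deltas=[[[0,0,0.006],[0,0,0]],[[0,0,0.005],[0,0,0]],[[0,0,0.004],[0,0,0]],[[0,0,0],[0,0,0]]])

```text
time: 19.7
tool_pos: [391.7, -199.8, 96.0]
tcp_rot: [-3.141, -0.001, 1.526]
contact_force: [-0.1, -0.2, -0.9]
grip_width: 15.4
finger_force: 30.0
```

Tip is about 8 mm into the hole with no force; I'll continue.

Request:
servo_tool(deltas=[[[0,0,0.005],[0,0,0]],[[0,0,0.005],[0,0,0]],[[0,0,0.005],[0,0,0]],[[0,0,0.004],[0,0,0]],[[0,0,0],[0,0,0]]])

```text
time: 20.32
tool_pos: [391.7, -199.8, 77.0]
tcp_rot: [-3.141, -0.001, 1.526]
contact_force: [0.1, -0.4, -1.4]
grip_width: 15.0
finger_force: 30.0
```

Request:
servo_tool(deltas=[[[0,0,0.004],[0,0,0]],[[0,0,0.003],[0,0,0]],[[0,0,0.0015],[0,0,0]],[[0,0,0.0005],[0,0,0]],[[0,0,0],[0,0,0]]])

```text
time: 20.95
tool_pos: [392.0, -200.0, 68.5]
tcp_rot: [3.141, -0.0, 1.526]
contact_force: [-0.7, -0.4, -0.6]
grip_width: 14.9
finger_force: 30.0
```

Request:
servo_tool(deltas=[[[0,0,0.001],[0,0,0]],[[0,0,0.001],[0,0,0]],[[0,0,0],[0,0,0]]])

```text
time: 21.32
tool_pos: [393.1, -200.4, 67.9]
tcp_rot: [3.139, 0.001, 1.526]
contact_force: [-1.5, 2.8, 13.8]
grip_width: 14.6
finger_force: 30.0
```

The collar is seated: 14 N of contact at the expected height. I'll release, rise and check.

Request:
servo_tool(deltas=[[[0,0,0],[0,0,0]],[[0,0,0],[0,0,0]],[[0,0,0],[0,0,0]],[[0,0,-0.02],[0,0,0]],[[0,0,-0.04],[0,0,0]],[[-0.028,0.02,-0.04],[0,0,0]],[[-0.027,0.02,-0.02],[0,0,0]],[[0,0,0],[0,0,0]],[[0,0,0],[0,0,0]]], fingers=0.42)

```text
time: 22.45
tool_pos: [428.5, -255.8, 185.3]
tcp_rot: [-3.14, -0.002, 1.526]
contact_force: [-0.9, 0.0, 0.1]
grip_width: 38.8
finger_force: 0.0
```

```bash
python3 - <<'E'
from det import *
o,im=shot("w8");print(o['time'],o['tool_pos'],o['contact_force'])
c,im=load("w8");print(c[1])
dump(c,im,"pin top",126.5,378,410,-220,-180,4)
s=bot.capture("side")[:,:,::-1];cv2.imwrite("pics/s8.png",s);cs=cam(bot,"side")
for z in(80,86.5,90.5,126.5):print(z,proj(cs,[393,-200,z]).round(1))
g=cv2.cvtColor(s,cv2.COLOR_BGR2GRAY);u=int(proj(cs,[393,-200,110])[0])
for r in range(140,204,2):print(r,*g[r,u-16:u+17:2])
print("tongue hole/rib:",end="");dump(c,im,"rib",113,460,488,-235,-180,6)
# loaded syringe & dish: wood-vs-bright comparision with first top view
a=cv2.imread("pics/top0.png").astype(int);b=bot.capture("top")[:,:,::-1].astype(int)
for n,(x0,x1,y0,y1) in dict(loaded=(193,243,215,240),dish=(230,258,102,132),dish2=(198,226,108,136)).items():print(n,np.abs(a-b)[y0:y1,x0:x1].mean())
E
```

```text
22.45 [ 428.53291741 -255.8118146   185.28728934] [-0.94384386  0.00330518  0.11503579]
[ 432.5526434  -189.70083648  381.73614818]
pin top rows x 410 cols y from -180 step 2.0
410.0  91  88 101 132 130 129 130 124 123 121 121 122 123 129 130 129 126 128 116 166
408.0  99  87  88  86  86  86  85  89 117 130 122 123 120 123 130 130 128 128 119 171
406.0 102  88  87  89  88  89  83 126 135 185 186 180 143 122 129 128 130 127 119 168
404.0  98  88  89  87  90  88 130 117  60  43  67 122 189 142 129 129 130 130 121 171
402.0  91  85  90  87  87 119 123  50  62  74  84  76 104 189 127 128 131 130 125 165
400.0  91  87  86  89  85 135  74  68 160 189 196 183 130 168 130 130 126 130 132 165
398.0  90  85  89  86  87 134  60 178 205 200 200 197 197 143 144 129 126 130 131 163
396.0  93 109  99  92  85 126  95 206 198 201 198 198 200 192 120 131 131 131 134 159
394.0  97 128 131 129 130 108 142 201 205 202 200 201 197 203 117 126 128 130 138 160
392.0  99 129 125 130 128  83 112 201 198 198 200 196 198 195 110 110 127 130 140 162
390.0 103 129 130 132 128 129 125 192 197 200 197 196 199 178 1
[... 2941 characters left out ...]
90  95  70  73  86  86 109  96 119 108 110 108 109 129 126 129
479.0  89 106 130 130 126 123 121 124 120 117 116 115 109 111 106 128 122 129 126
476.0  91 108 130 133 129 126 128 128 126 127 127 128 129 126 124 110 120 125 128
473.0  89 113 131 130 128 126 130 130 130 127 131 131 126 126 126 114 122 129 128
470.0 133  64  76  81  80  87  92  97  97 101 114 113 113 114 115 117 124 127 126
467.0 134 123  91  82  80  70  66  66  63  61  64  64  63  64 100 111 131 124 128
464.0 133 132 113 108 111 108 110 112 110 111 109 111 113 109 110 109 129 127 126
461.0  98 101 103 104  98 100  98  99 101 102 101  97 102 104 104 105 130 128 129
loaded 19.5184
dish 13.550396825396826
dish2 12.701530612244898
```

```bash
python3 - <<'E'
from det import *
c,im=load("w7");dump(c,im,"rib w7",113,462,486,-212,-198,3)
c,im=load("w8");dump(c,im,"rib w8",113,462,486,-212,-198,3)
a=cv2.imread("pics/side0.png");b=cv2.imread("pics/s8.png")
for n,i in(("before",a),("after",b)):
    h=cv2.cvtColor(i,cv2.COLOR_BGR2HSV)[240:290,308:335];k=(h[...,1]<70)&(h[...,2]>100);p=np.argwhere(k)
    print(n,k.sum(),p.mean(0)+[240,308],p.min(0)+[240,308],p.max(0)+[240,308])
E
```

```text
rib w7 rows x 486 cols y from -198 step 1.5
486.0 117 117 111 109 109 111 122 121 120 123
484.5  97 106 101  94 100 101 111 110 110 111
483.0  83  81  82  81 103 105 105 105 120 120
481.5  84  82  83  84  82  80  77  93 120 120
480.0  73  74  72  73  74  67  69  68  70  86
478.5 112 109 110 109 106 104 105 102 102  98
477.0 129 126 127 127 126 126 127 126 123 122
475.5 128 130 128 129 127 128 126 126 126 127
474.0 128 125 129 128 124 129 129 128 127 130
472.5 127 128 129 128 129 129 128 126 126 129
471.0 123 125 126 125 126 127 127 125 126 128
469.5 109 114 113 114 114 117 116 119 116 116
468.0 104  98  94  94  90  89  91  86  87  88
466.5 111 110 109 107 111 109 111 109 108 108
465.0 110 111 106 109 108 108 110 110 110 109
463.5  99 102 101  97 102 101 103 103 106 106
rib w8 rows x 486 cols y from -198 step 1.5
486.0 125 123 120 120 122 119 126 122 120 122
484.5 123 124 123 122 122 124 123 124 123 123
483.0 107 112 111 115 111 113 114 101 100 109
481.5  80  81  81  79  79  90 104  95 102 106
480.0 104  99 103  96  97  93 102 102 103 105
478.5 124 126 125 123 122 121 123 123 122 118
477.0 127 130 127 129 128 129 127 125 128 126
475.5 127 126 129 129 126 129 128 129 128 129
474.0 131 128 131 127 126 131 127 129 128 127
472.5 127 128 128 129 129 128 128 128 131 128
471.0 114 114 113 114 116 117 118 120 115 120
469.5  73  78  79  80  83  86  86  93  94  98
468.0  60  55  64  60  61  60  58  60  61  61
466.5  83  78  77  64  67  69  67  66  66  68
465.0 108 109 109 110 109 112 110 109 110 106
463.5 111 112 112 109 110 109 111 113 108 111
before 358 [264.46368715 320.85195531] [242 308] [289 326]
after 382 [265.30890052 320.89267016] [242 308] [289 326]
```

```bash
python3 -c "
from plant import bot
print(bot.close_job())"
```

```text
the job is handed in; nothing more can be done
None
```

The job is handed in at about 22.6 s: the spent syringe was released into the box, the lid is shut, and the lock pin is through the tongue and ledge with its collar seated. The loaded syringe and petri dish were not touched, and I could not see inside the box once the lid was shut.

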